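# Lower the watch press by one turn of its hand wheel

### The arm

A 7-joint arm with a two-finger parallel gripper is mounted at the origin on the work surface; the furniture and walls round the work are solid. World frame = base frame: x ahead of the robot, y to its left, z up, the work surface at z = 0. Lengths are in m, angles in degrees, forces in N, time in s.
With the tool pointing down it reaches from about 0.425 to 0.875 m from the base axis. Payload 4.7 kg.
Tool frame: the origin (TCP) lies between the finger pads; the fingertips stand env.tip_reach ahead of it and the grasp point (between the pads) lies 2 mm behind it (env.tip_reach is the distance from the TCP to the fingertips, in m); z points along the fingers, y is the line along which they close (so a half turn about z gives the same grasp; the last joint's range is limited). The gripper opens to 87 mm and grips with 3 to 60 N. Pads are 19 mm wide; open, the fingers measure 117 mm over their backs; the gripper's body (75 mm by 190 mm) begins 51 mm behind the grasp point.
Start: joints at [67.042, 18.392, -4.016, 83.108, 1.295, 78.541, -3.26], TCP at [0.262, -0.595, 0.24] pointing down, gripper open.
Joint ranges: [-163.93, 163.93], [-17.29, 119.83], [-79.2, 71.16], [3.27, 140.29], [-89.18, 269.18], [5.43, 117.66], [-154.24, 154.24]. Speed limits (degrees/s): [147.25, 147.25, 180, 180, 180, 180, 180].

### API

Orientations are given as [roll, pitch, yaw] about the fixed x, y, z axes, in that order (R = Rz(yaw) Ry(pitch) Rx(roll)).
In Python, from cell import env, read_camera gives the robot as it stands. The module is installed in compiled form; this text tells all that it offers.
- The arm moves only by the tool inch_along, called after ">>>" as name(argument=value, ...) on one line, values as JSON. Schema: {"type":"object","properties":{"plan":{"type":"array","items":{"type":"number"},"minItems":5,"maxItems":40},"clamp_n":{"type":"number"},"only":{"type":"string"},"quiet":{"type":"boolean"},"lines":{"type":"string"}},"required":["plan"],"additionalProperties":false}. plan is one flat list of numbers that holds 1 to 8 rows one after another, with no inner brackets; each row has 5 numbers: dx, dy, dz in normalised numbers (1 is 0.5 m), then a turn about the tool's z in a scale on which 1.0 is 90 degrees, then the finger opening in m; each row is the pose to reach, as a shift and turn from the pose commanded when the call began, along the tool's axes at that moment; what a row does not reach only later rows make up. A row lasts 1/12 s, in which the tool goes at most 0.0417 m and 7.16 degrees, less where a joint would pass 70% of its speed; a pose out of reach is approached as far as the arm can. The fingers move at their own pace and stop on an object; clamp_n is the grip in N (left out, the last holds). Time passes only in rows, so rows that do not move let the fingers close. The tool returns the time, the measured TCP pose, the force, the opening and the grip force at its end. only (a regular expression) keeps the lines of the reply that match it, lines (a string "A,B") keeps lines A to B, and quiet returns only ok. A shift or turn number past 1, either way, is cut back to 1. Input that does not fit is refused with a message, and nothing moves.
- env.get_obs(): the state, without advancing time (a new reading comes with each control period).
- read_camera(name): name is "scene" or "top" or "wrist"; returns a dict with "color" (400x640x3 uint8, blue, green, red), "fx", "fy", "cx", "cy" (pixels), "dist" ([k1, k2, p1, p2, k3] as OpenCV has them; the pictures are not rectified), "world_from_camera" (4x4, takes a point from camera to world coordinates). Camera axes: x right, y down, z forward; pixel columns grow to the right and rows downward; lengths in m; the calibration is good to about 2 mm. A picture is of the moment at which its call begins. There is no depth.
- env.sign_off(): hands the job in; it is judged then, once.
The state is a dict: "time_s": time; "qpos": joint angles; "joint_velocities": joint speeds; "effort": joint torques, N m; "tool_pos": TCP position; "tool_rot": TCP orientation; "force": force on the tool from outside, world axes, zero at the start; "wrist_torque": the same for the moment, N m; "grip_width": finger opening in m; "grasp_force": force on a finger pad.
Only numpy, scipy, OpenCV 4.12 (cv2) and the standard library are available. Lean on these libraries where they do the work, as an engineer would, in place of code of your own. Each camera call takes 0.05 s, during which the arm holds its last target. There are 200 camera calls.

### The job

Bring the ram of the small green bench press down over the pocket watch: push the hand wheel on top round clockwise (seen from above) by its red handle through exactly one full turn, so that the handle stops within about a centimetre of where it began. Only push the handle from outside with the fingertips or finger sides: never take it between the fingers. Leave the loose things round the press standing where they are.

Things in the scene. Friction and masses are not known exactly. Their poses are not given: they have to be found in the camera images.
- press: green bench screw press with a C-shaped frame, fixed to the desk: base plate 150 x 120 x 18 mm, column behind (its own +x side), head reaching forward over a white nest with a pocket watch. Origin on the desk surface, vertically below the axis of the hand wheel; own z up. Position and yaw vary between runs. Nothing of the frame is higher than 124 mm; the wheel and handle stand above that
- wheel_hub (a point): point on the vertical axis of the dark steel hand wheel, 140 mm above the desk, level with the top of the wheel rim. The hub rises 6 mm above this point. Rim: centre line of radius 60 mm, 12 mm thick bar; three spokes of 10 mm bar. The wheel stays at its height when turned
- crank_handle: upright red handle, a round grip of 18 mm diameter that stands on the rim at the end of one spoke, 60 mm from the wheel axis, a revolving grip that spins on its own pin. Origin on its axis at its foot on the rim's top (140 mm above the desk); its rounded top is 52 mm above the origin. Starts anywhere within 1.5 rad of the press's own -x side
- press_wheel (a joint): angle of the hand wheel in rad; it grows when the wheel turns clockwise seen from above. It starts between -1.5 and 1.5 (0: handle towards the press's own -x side); one turn is 6.283. Friction of 0.12 N m holds it wherever it is left, so about 2 to 3 N on the handle turns it. It meets stops at -3.0 and 8.4. The ram goes down 6 mm a turn
- lamp_elbow (a point): obstacle, fixed: elbow of the black desk lamp, 485 mm above the desk. A thin arm slopes from it to a clamp on the desk 310 mm in +x, 60 mm in +y; another runs nearly level (rising 40 mm) 150 mm in -x, 410 mm in -y to the lamp head, a 210 mm wide shade with its edge about 300 mm above the desk. Reach the press, beyond the level arm, over that arm (fingertips above 560 mm), then down
- cream_tin: loose small cream-coloured tin, 27 mm diameter, 21 mm tall, beside the press; bystander. Origin at the centre of its underside
- ring_cup: loose small cream-coloured waisted cup, 44 mm diameter, 28 mm tall, beside the press; bystander. Origin at the centre of its underside
- oil_bottle: loose white bottle with a spout, 44 mm diameter, 112 mm tall; bystander. Origin at the centre of its underside
- bracelet_block: loose grey slotted block, 37 x 53 x 20 mm; bystander. Origin at the centre of its underside
- eye_loupe: loose black eye loupe, 34 mm diameter, 28 mm tall; bystander. Origin at the centre of its underside
Not all that is in view belongs to the job. There is more than one size of the press; the one meant has the size given above.

How it is judged (in metres and radians):
On the way, in this order (a step that is already met when the one before it is completed fails the run):
1. the handle has been pushed clockwise to about the far side of the circle, with the fingers on it (distance of crank_handle from where it was at the start of the episode above 0.105 m and value of joint press_wheel above 0.7 rad and contact force between the fingers and crank_handle above 0.1 N), for 0.05 s.
2. the handle has been pushed on past three quarters of the turn, with the fingers on it (distance of crank_handle from where it was at the start of the episode below 0.08 m and value of joint press_wheel above 3.1416 rad and contact force between the fingers and crank_handle above 0.1 N), for 0.05 s.
At the end, for the whole second after the job is handed in: The wheel has made one clockwise turn: the handle is at rest within 11 mm of where it was at the start, and the wheel's joint is one turn (not none) further on (distance of crank_handle from where it was at the start of the episode below 0.011 m and value of joint press_wheel between 3.1416 and 9.4248 rad and velocity of joint press_wheel between -0.03 and 0.03 rad/s); the robot touches nothing.
It fails at once if the handle is taken between the fingers (horizontal distance between the grasp point and crank_handle below 0.01 m and z of the grasp point in the frame of crank_handle below 0.066 m).
It fails at once if a loose thing beside the press or on the desk is shifted by more than 15 mm or lifted (distance of any of cream_tin, ring_cup, oil_bottle, bracelet_block, eye_loupe from where it was at the start of the episode above 0.015 m).
It fails at once if a loose thing is tipped over (angle between any of cream_tin, ring_cup, oil_bottle, bracelet_block, eye_loupe's own z axis and vertical above 0.5 rad).
It also fails if it takes over 67 s, if anything falls off the work surface, if the arm or the gripper's body presses on something with over 40 N, if the wrist force passes 120 N, or if a joint passes its speed limit or range.

## Working session

There is one attempt and no reset: what is moved stays moved. The work goes in short steps, Python scripts to look and compute and a tool call to move; the robot and the scene stay as the last step left them, time stands still between calls to the robot, and variables do not carry over. Pictures are saved under pics/ and viewed, at most 10 in all, crops included, and the job is handed in when it is done.

```bash
mkdir -p pics; python3 - <<'E'
from cell import env, read_camera
import cv2, numpy as np
o=env.get_obs(); print(o, env.tip_reach)
for n in("scene","top"):
    c=read_camera(n); cv2.imwrite(f"pics/{n}0.png",c["color"]); print(n,c["fx"],c["fy"],c["cx"],c["cy"],c["dist"],np.round(c["world_from_camera"],3).tolist())
E
```

```text
{'time_s': 0.0, 'qpos': array([67.04077479, 18.4399265 , -4.01807673, 83.17577377,  1.29640388,
       78.54118146, -3.26069559]), 'joint_velocities': array([-0.05379954,  0.00259894, -0.06218858,  0.03328029,  0.05484872,
       -0.04042267, -0.00494953]), 'effort': array([-5.03824904e-04, -4.91292679e+01, -4.04128404e-01, -3.12524593e+01,
       -6.39816304e-02,  4.37782297e-02,  1.80176758e-04]), 'tool_pos': array([ 0.26172047, -0.59440001,  0.23844438]), 'tool_rot': array([-1.79888454e+02,  6.38855203e-03,  2.37710004e+01]), 'force': array([0.0972985 , 0.0210709 , 0.19373843]), 'wrist_torque': array([-0.01977784, -0.01737041,  0.00407269]), 'grasp_force': 0.0, 'grip_width': 0.08661810942723629} 0.017
scene 517.8202755188112 517.8202755188112 320.02220684719316 193.49211377517082 [0.02424835 0.         0.         0.         0.        ] [[0.996, 0.061, -0.059, 0.597], [0.085, -0.639, 0.765, -1.077], [0.008, -0.767, -0.642, 1.246], [0.0, 0.0, 0.0, 1.0]]
top 488.87740093019124 488.87740093019124 316.8599998805218 200.86786126950366 [-0.02427954  0.          0.          0.          0.        ] [[-0.461, -0.817, 0.346, -0.055], [-0.887, 0.423, -0.183, 0.343], [0.003, -0.392, -0.92, 1.751], [0.0, 0.0, 0.0, 1.0]]
```

View pics/scene0.png

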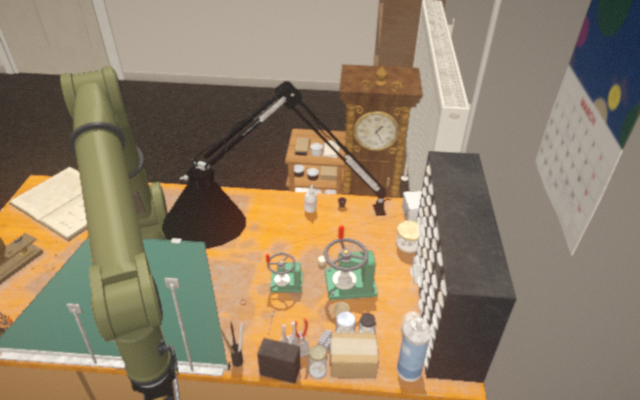

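View pics/top0.png

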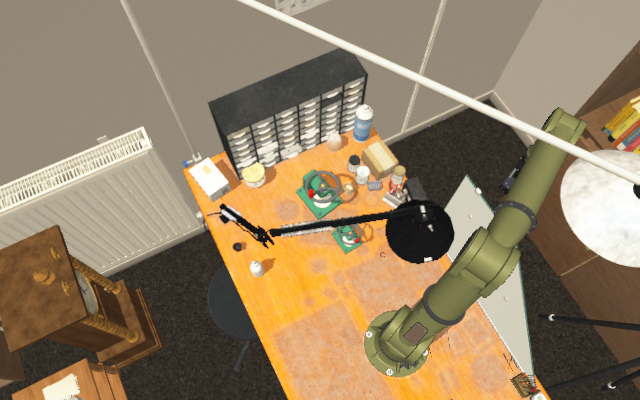

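Scene picture: two green presses, the small one at about (284,275) and the large one at about (349,270), with the lamp elbow at (288,92) and its head at (205,205). In the top picture the large one is at (321,190) and the small one at (348,237). I'll measure the wheel sizes to see which fits the 120 mm rim, and enlarge both.

```bash
cat > h.py <<'E'
import numpy as np, cv2
from cell import env, read_camera
def K(c): return np.array([[c["fx"],0,c["cx"]],[0,c["fy"],c["cy"]],[0,0,1.]])
def ray(c,uv):
    uv=np.atleast_2d(np.array(uv,float))
    n=cv2.undistortPoints(uv[:,None],K(c),np.array(c["dist"])).reshape(-1,2)
    T=c["world_from_camera"]; d=np.c_[n,np.ones(len(n))]@T[:3,:3].T
    return T[:3,3],d/np.linalg.norm(d,axis=1)[:,None]
def plane(c,uv,z):
    o,d=ray(c,uv); return o+d*((z-o[2])/d[:,2])[:,None]
def tri(c1,a,c2,b):
    o1,d1=ray(c1,a);o2,d2=ray(c2,b);d1=d1[0];d2=d2[0]
    s=np.linalg.lstsq(np.c_[d1,-d2],o2-o1,rcond=None)[0]
    p,q=o1+s[0]*d1,o2+s[1]*d2; return (p+q)/2,np.linalg.norm(p-q)
def proj(c,P):
    M=np.linalg.inv(c["world_from_camera"]); 
    return cv2.projectPoints(np.atleast_2d(np.array(P,float)),cv2.Rodrigues(M[:3,:3])[0],M[:3,3],K(c),np.array(c["dist"]))[0].reshape(-1,2)
E
python3 - <<'E'
from h import *
s=read_camera("scene");t=read_camera("top")
for n,c,b in(("s",s,(250,215,390,310)),("t",t,(285,160,385,260))):
    x0,y0,x1,y1=b
    im=c["color"]; hsv=cv2.cvtColor(im,cv2.COLOR_BGR2HSV)
    m=((hsv[...,0]<6)|(hsv[...,0]>174))&(hsv[...,1]>170)&(hsv[...,2]>90)
    k,l,st,ce=cv2.connectedComponentsWithStats(m[y0:y1,x0:x1].astype(np.uint8))
    for i in range(1,k):
        if st[i,4]>6: print(n,st[i]+[x0,y0,0,0,0],ce[i]+[x0,y0])
    cv2.imwrite(f"pics/{n}crop.png",cv2.resize(im[y0:y1,x0:x1],None,fx=5.5,fy=5.5,interpolation=cv2.INTER_CUBIC))
a=cv2.imread("pics/scrop.png");b=cv2.imread("pics/tcrop.png")
E
```

```text
s [339 226   4  13  32] [340.75  231.875]
s [267 255   2   7  11] [267.45454545 258.18181818]
t [309 189   4   9  33] [310.54545455 193.12121212]
t [355 238   4   5  14] [356.71428571 239.85714286]
```

View pics/scrop.png

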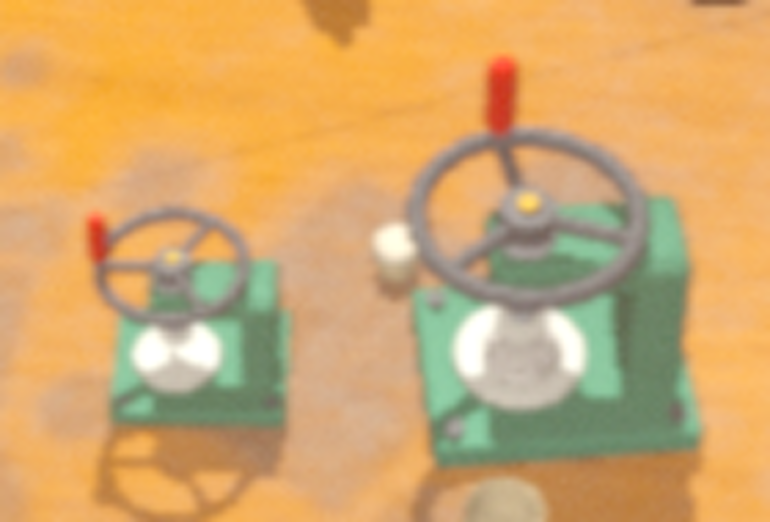

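View pics/tcrop.png

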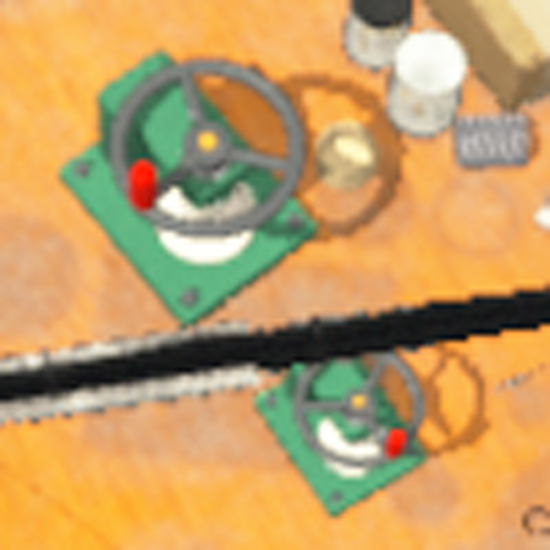

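Scene crop: the large press has its hub at (346,252), handle foot at (341,239) and handle top at (341.5,226). The small press has its hub at (281.5,262). In the top crop the large hub is at (322.6,185.5) and the handle foot at about (311,197). I'll triangulate the hubs, handles and rims.

```bash
cat > m.py <<'E'
from h import *
s=read_camera("scene");t=read_camera("top")
H,e=tri(s,(250+529/5.5-.4,215+203/5.5-.4),t,(285+207/5.5-.4,160+140/5.5-.4));print("hubL",H,e)
h2,e=tri(s,(250+174/5.5-.4,215+257/5.5-.4),t,(285+358/5.5-.4,160+401/5.5-.4));print("hubS",h2,e)
F,e=tri(s,(340.7,231.9),t,(310.55,193.1));print("handle mid",F,e,"r",np.hypot(*(F-H)[:2]),"phi",np.degrees(np.arctan2(*(F-H)[1::-1])))
sp=lambda x,y:(250+x/5.5-.4,215+y/5.5-.4)
L,R=plane(s,[sp(413,213),sp(643,220)],.135);print("rim L dia",np.linalg.norm(L-R)); L,R=plane(s,[sp(100,263),sp(247,265)],h2[2]);print("small",np.linalg.norm(L-R))
# base plate corners front L, z=.018
q=plane(s,[sp(437,462),sp(697,445)],.0);print("base front",q,np.linalg.norm(q[1]-q[0]),np.degrees(np.arctan2(*(q[1]-q[0])[1::-1])))
tp=lambda x,y:(285+x/5.5-.4,160+y/5.5-.4)
print("base top cam",plane(t,[tp(62,170),tp(188,322),tp(318,232)],.018))
E1=[tri(s,(288,92),t,(268,236))]; print("elbow",E1)
print("loose", "tin",plane(s,[sp(397,280)],0),"cup",plane(s,[(341,310)],.02), "t cup",plane(t,[tp(346,165)],.01))
E
python3 m.py
```

```text
hubL [ 0.59362828 -0.02199919  0.14635944] 0.002758263703901445
hubS [ 0.40303999 -0.03339718  0.09738174] 0.0020612217872240995
handle mid [0.57515586 0.0345364  0.16970296] 0.003245451878851185 r 0.05947691764802999 phi 108.09426448323684
rim L dia 0.12262683418220027
small 0.0795595309574256
base front [[ 0.55054056 -0.08215244  0.        ]
 [ 0.69260314 -0.05723145  0.        ]] 0.14423187542152274 9.949739554394858
base top cam [[ 0.67350292  0.05102719  0.018     ]
 [ 0.53056179  0.02513782  0.018     ]
 [ 0.54850657 -0.08683569  0.018     ]]
elbow [(array([0.39083887, 0.26051426, 0.49904216]), np.float64(0.011116566055577948))]
loose tin [[0.51779691 0.04853362 0.        ]] cup [[ 0.58880132 -0.13629335  0.02      ]] t cup [[ 0.58754193 -0.13127443  0.01      ]]
```

The large press is the one meant. Its rim measures about 123 mm on the centre line and its hub top is at 146 mm, with a base edge of about 145 mm; the small one has an 80 mm rim and its hub at 97 mm. Press yaw is about 10°. The handle is at 108° and r = 59 mm, so the joint starts at about +1.43 and ends at about 7.7, which is below the stop at 8.4. Next I raise the tool and close the fingers.

Careful with the scale: shifts go in shares of 0.5 m and turns go in shares of 90 degrees. That gives: -0.32 m is -0.64, -0.28 m is -0.56.

>>> inch_along(plan=[0,0,-0.08,0,0,0,0,-0.16,0,0,0,0,-0.24,0,0,0,0,-0.32,0,0,0,0,-0.4,0,0,0,0,-0.48,0,0,0,0,-0.56,0,0,0,0,-0.64,0,0], clamp_n=10)

```text
time_s: 0.97
tool_pos: [0.2613, -0.5942, 0.5621]
tool_rot: [179.9, 0.0, 23.7]
force: [-2.5, 3.7, 1.1]
grip_width: 0.0414
grasp_force: 0.0
```

>>> inch_along(plan=[0,0,-0.08,0,0,0,0,-0.14,0,0,0,0,-0.14,0,0,0,0,-0.14,0,0])

```text
time_s: 1.3
tool_pos: [0.2558, -0.5809, 0.5949]
tool_rot: [176.9, 0.0, 23.8]
force: [0.3, 0.7, -0.7]
grip_width: 0.0149
grasp_force: 0.0
```

```bash
python3 - <<'E'
from h import *
s=read_camera("scene"); print("cabinet front bottom",plane(s,[(425,375),(430,155)],.0),"z.2",plane(s,[(428,290)],.2),"spray top",plane(s,[(412,315)],.2))
o=env.get_obs();print(o["qpos"],o["tool_pos"],o["tool_rot"],o["grip_width"])
E
```

```text
cabinet front bottom [[ 0.82070658 -0.31036703  0.        ]
 [ 0.91205682  0.69637902  0.        ]] z.2 [[ 0.80983308 -0.19053515  0.2       ]] spray top [[ 0.76466481 -0.27329389  0.2       ]]
[ 5.78149950e+01  2.19849412e+01  1.17070552e+01  3.77972174e+01
 -5.05688239e+00  1.17592385e+02 -9.58768513e-02] [ 0.25613401 -0.58110392  0.59354873] [ 1.77057572e+02 -2.60212603e-03  2.37866153e+01] 0.011312955215326714
```

To row units: 0.24 m is 0.48, 0.21 m is 0.42, -56 degrees is -0.6222.

>>> inch_along(plan=[0.06,-0.036,0,-0.0778,0,0.12,-0.074,0,-0.1556,0,0.18,-0.11,0,-0.2333,0,0.24,-0.148,0,-0.3111,0,0.3,-0.184,0,-0.3889,0,0.36,-0.22,0,-0.4667,0,0.42,-0.26,0,-0.5444,0,0.48,-0.3,0,-0.6222,0])

```text
time_s: 2.02
tool_pos: [0.4163, -0.3456, 0.5835]
tool_rot: [178.6, 2.3, 80.1]
force: [-0.3, -0.5, 1.0]
grip_width: 0.0008
grasp_force: 0.0
```

```bash
python3 -c "
from cell import env
o=env.get_obs();print(o['qpos'],o['tool_pos'],o['tool_rot'],o['grip_width'])"
```

```text
[ 38.86132336   7.86515428  -3.60413992  56.51050688   2.16483001
 113.33624558  26.37142844] [ 0.41633977 -0.34564176  0.58354118] [178.57698486   2.3335257   80.1440071 ] 0.0007791833597479415
```

To row units: 0.31 m is 0.62, 0.064 m is 0.128, -10 degrees is -0.1111.

>>> inch_along(plan=[0.06,0.02,-0.04,-0.0556,0,0.14,0.04,-0.06,-0.1111,0,0.22,0.06,-0.06,-0.1111,0,0.3,0.08,-0.06,-0.1111,0,0.38,0.1,-0.06,-0.1111,0,0.46,0.12,-0.06,-0.1111,0,0.54,0.128,-0.06,-0.1111,0,0.62,0.128,-0.06,-0.1111,0])

```text
time_s: 2.68
tool_pos: [0.5339, -0.0506, 0.6016]
tool_rot: [179.1, 2.6, 89.8]
force: [1.1, -0.8, 0.0]
grip_width: 0.0004
grasp_force: 0.0
```

>>> inch_along(plan=[0.06,0,0,0,0,0.126,0,0,0,0,0.126,0,0,0,0,0.126,0,0,0,0])

```text
time_s: 3.02
tool_pos: [0.5331, 0.0127, 0.5997]
tool_rot: [179.0, 2.6, 90.1]
force: [0.5, 0.5, -0.5]
grip_width: 0.0003
grasp_force: 0.0
```

```bash
python3 - <<'E'
from h import *
o=env.get_obs();print(o['qpos'],o['tool_pos'],o['tool_rot'],o['grip_width'])
c=read_camera("scene");cv2.imwrite("pics/s2.png",c["color"])
w=read_camera("wrist");cv2.imwrite("pics/w2.png",w["color"])
E
```

```text
[  7.48820026   9.81159765 -17.62086094  52.58387234   6.45159059
 117.38330151  -6.77708289] [0.53313902 0.01269351 0.59967305] [179.01392752   2.64005285  90.07376931] 0.0003062178532831334
```

View pics/s2.png

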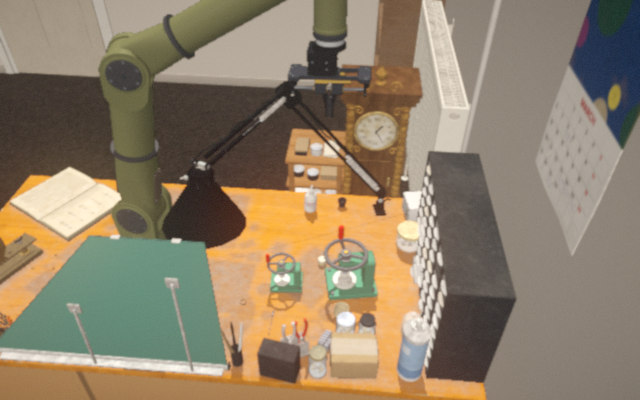

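View pics/w2.png

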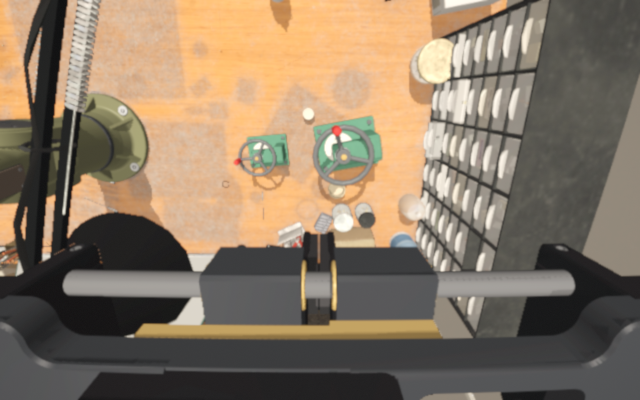

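Scene: the arm now passes over the lamp arm and the tool hangs above the desk at (330,100). Wrist: large hub at about (343,156), red handle at (337,131), and closed fingers at (318,280). I'll cross-check these positions from the wrist camera.

```bash
python3 - <<'E'
from h import *
w=read_camera("wrist");im=w["color"]; hsv=cv2.cvtColor(im,cv2.COLOR_BGR2HSV)
m=((hsv[...,0]<6)|(hsv[...,0]>174))&(hsv[...,1]>150)&(hsv[...,2]>90)
m[:,:300]=0;m[:100]=0;m[180:]=0
ys,xs=np.nonzero(m[:, :400]);p=(xs.mean(),ys.mean());print(p,len(xs))
y=(hsv[...,0]>15)&(hsv[...,0]<35)&(hsv[...,1]>120)&(hsv[...,2]>120)
ys2,xs2=np.nonzero(y[148:164,335:351]);q=(xs2.mean()+335,ys2.mean()+148);print(q,len(xs2))
Hd=plane(w,[p],.172)[0];H=plane(w,[q],.146)[0];print(Hd,H,np.hypot(*(Hd-H)[:2]),np.degrees(np.arctan2(*(Hd-H)[1::-1])))
s=read_camera("scene")
print(tri(s,(345.78,251.5),w,q),tri(s,(340.75,231.9),w,p))
E
```

```text
(np.float64(335.8196721311475), np.float64(129.24590163934425)) 61
(np.float64(nan), np.float64(nan)) 0
[0.57414417 0.03613217 0.172     ] [nan nan nan] nan nan
 ** On entry to DLASCL parameter number  4 had an illegal value
 ** On entry to DLASCL parameter number  4 had an illegal value
 ** On entry to DLASCL parameter number  4 had an illegal value
 ** On entry to DLASCL parameter number  4 had an illegal value
 ** On entry to DLASCL parameter number  5 had an illegal value
 ** On entry to DLASCL parameter number  4 had an illegal value<stdin>:7: RuntimeWarning: Mean of empty slice.
  ret = ret.dtype.type(ret / rcount)
Traceback (most recent call last):
  File "h.py", line 13, in tri
    s=np.linalg.lstsq(np.c_[d1,-d2],o2-o1,rcond=None)[0]
      ~~~~~~~~~~~~~~~^^^^^^^^^^^^^^^^^^^^^^^^^^^^^^^^
numpy.linalg.LinAlgError: SVD did not converge in Linear Least Squares
```

To row units: 0.32 m is 0.64, 0.24 m is 0.48.

>>> inch_along(plan=[0,0,0.08,0,0,0,0,0.16,0,0,0,0,0.24,0,0,0,0,0.32,0,0,0,0,0.4,0,0,0,0,0.48,0,0,0,0,0.56,0,0,0,0,0.64,0,0])

```text
time_s: 3.88
tool_pos: [0.5392, -0.0065, 0.28]
tool_rot: [178.8, 2.7, 89.6]
force: [0.4, -0.9, -0.3]
grip_width: 0.0006
grasp_force: 0.0
```

>>> inch_along(plan=[0,0,0,0,0])

```text
time_s: 3.97
tool_pos: [0.5344, -0.0071, 0.2725]
tool_rot: [179.8, 2.7, 89.6]
force: [-1.8, -0.5, -0.9]
grip_width: 0.0002
grasp_force: 0.0
```

```bash
python3 - <<'E'
from h import *
o=env.get_obs();print(o['qpos'],o['tool_pos'],o['tool_rot'],o['effort'])
c=read_camera("top");cv2.imwrite("pics/t3.png",c["color"])
E
```

```text
[ 11.85468243   4.04595065 -16.4940793   96.46120682   3.89997448
  79.66808432  -5.69477131] [ 0.53437516 -0.00707048  0.27254786] [179.75159762   2.67735569  89.59983112] [ -0.83922654 -39.60720062  -1.47884421 -35.79152226   0.11406295
  -1.19644515  -0.04701506]
```

View pics/t3.png

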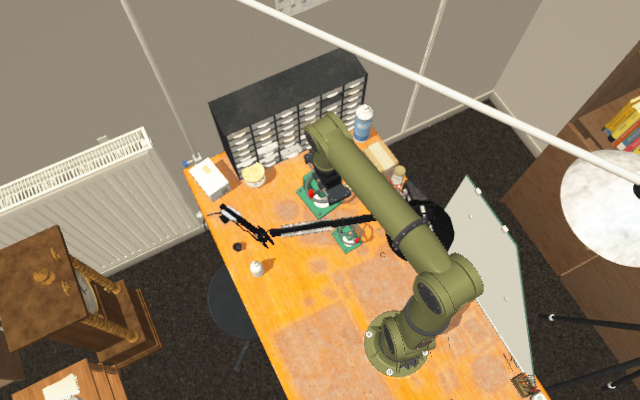

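Top picture: the forearm spans the lamp's level arm without touching it, and the gripper is over the press at about (325,175). Going down beside the handle.

To row units: 0.1 m is 0.2, 0.03 m is 0.06.

>>> inch_along(plan=[0.02,0.012,0.06,0,0,0.036,0.012,0.12,0,0,0.036,0.012,0.18,0,0,0.036,0.012,0.2,0,0,0.036,0.012,0.2,0,0,0.036,0.012,0.2,0,0])

```text
time_s: 4.52
tool_pos: [0.5494, 0.0082, 0.1838]
tool_rot: [178.6, 2.6, 89.7]
force: [0.6, 0.6, 1.1]
grip_width: 0.0006
grasp_force: 0.0
```

```bash
python3 - <<'E'
from h import *
o=env.get_obs();print(o['qpos'],o['tool_pos'],o['tool_rot'],o['effort'])
c=read_camera("scene");cv2.imwrite("pics/s4.png",cv2.resize(c["color"][120:320,200:440],None,fx=3,fy=3))
E
```

```text
[ 10.55957362   8.16320739 -17.3288424  102.41252348   5.58260258
  68.85500233  -8.85274337] [0.54935321 0.00821699 0.18381366] [178.64903006   2.63888094  89.67121405] [-1.31628447e-02 -3.54435575e+01 -1.11880481e+00 -2.86558825e+01
  1.67192006e-01 -6.83074773e-03 -1.65248337e-03]
```

View pics/s4.png

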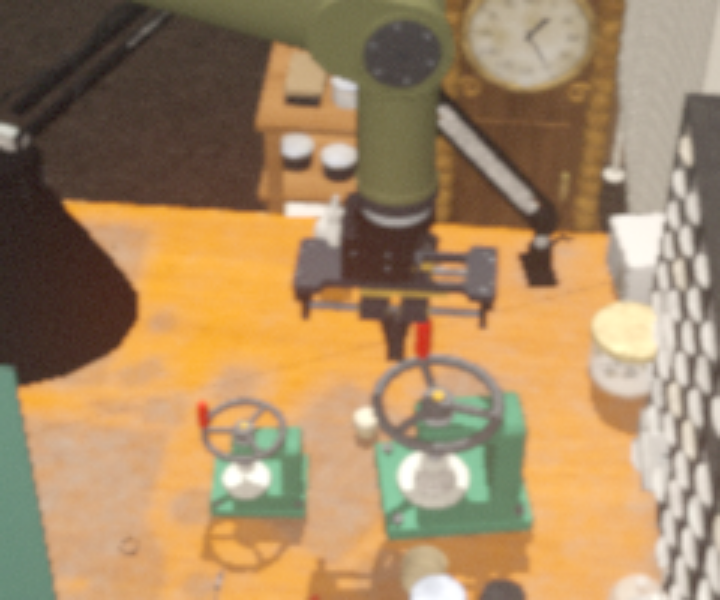

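Crop: the closed fingers are beside the handle at (398,345), just left of it at (423,340), and the tin is untouched. I'll work out the circle path in tool axes.

```bash
python3 - <<'E'
import numpy as np
h=np.array([.5935,-.022]);P=lambda t:h+.06*np.array([np.cos(np.radians(t)),np.sin(np.radians(t))])
b=np.array([.5494,.0082])
for t in range(146,-240,-12):
    p=P(t)-b; print(t,"dx %.3f dy %.3f"%(p[1],p[0]))
E
```

```text
146 dx 0.003 dy -0.006
134 dx 0.013 dy 0.002
122 dx 0.021 dy 0.012
110 dx 0.026 dy 0.024
98 dx 0.029 dy 0.036
86 dx 0.030 dy 0.048
74 dx 0.027 dy 0.061
62 dx 0.023 dy 0.072
50 dx 0.016 dy 0.083
38 dx 0.007 dy 0.091
26 dx -0.004 dy 0.098
14 dx -0.016 dy 0.102
2 dx -0.028 dy 0.104
-10 dx -0.041 dy 0.103
-22 dx -0.053 dy 0.100
-34 dx -0.064 dy 0.094
-46 dx -0.073 dy 0.086
-58 dx -0.081 dy 0.076
-70 dx -0.087 dy 0.065
-82 dx -0.090 dy 0.052
-94 dx -0.090 dy 0.040
-106 dx -0.088 dy 0.028
-118 dx -0.083 dy 0.016
-130 dx -0.076 dy 0.006
-142 dx -0.067 dy -0.003
-154 dx -0.057 dy -0.010
-166 dx -0.045 dy -0.014
-178 dx -0.032 dy -0.016
-190 dx -0.020 dy -0.015
-202 dx -0.008 dy -0.012
-214 dx 0.003 dy -0.006
-226 dx 0.013 dy 0.002
-238 dx 0.021 dy 0.012
```

>>> inch_along(plan=[0.006,-0.012,0.016,0,0,0.016,-0.004,0.016,0,0,0.026,0.004,0.016,0,0,0.036,0.014,0.016,0,0,0.042,0.024,0.016,0,0,0.052,0.048,0.016,0,0,0.052,0.048,0.016,0,0])

```text
time_s: 5.15
tool_pos: [0.5739, 0.0358, 0.1728]
tool_rot: [178.7, 2.6, 89.8]
force: [0.4, 0.8, 0.3]
grip_width: 0.0004
grasp_force: 0.0
```

```bash
cat > look.py <<'E'
from h import *
import sys
o=env.get_obs();print(o['tool_pos'],o['tool_rot'],o['force'])
H=np.array([.5935,-.022])
for n in("scene","top","wrist"):
    c=read_camera(n);hsv=cv2.cvtColor(c["color"],cv2.COLOR_BGR2HSV)
    m=((hsv[...,0]<6)|(hsv[...,0]>174))&(hsv[...,1]>150)&(hsv[...,2]>80)
    k,l,st,ce=cv2.connectedComponentsWithStats(m.astype(np.uint8))
    for i in range(1,k):
        if st[i,4]>8:
            p=plane(c,[ce[i]],.170)[0]; r=np.hypot(*(p[:2]-H))
            if r<.085: print(n,st[i,4],np.round(ce[i],1),np.round(p[:2],4),"r %.3f phi %.1f"%(r,np.degrees(np.arctan2(*(p[:2]-H)[::-1]))))
E
python3 look.py
```

```text
[0.57390794 0.03583558 0.1727704 ] [178.72899355   2.57048458  89.82501245] [0.38524307 0.78873766 0.32753963]
scene 50 [346.6 231.4] [0.5911 0.0371] r 0.059 phi 92.3
wrist 548 [352.7 236.7] [0.5909 0.049 ] r 0.071 phi 92.1
```

>>> inch_along(plan=[0.006,0.024,0,0,0,0.008,0.048,0,0,0,0.002,0.074,0,0,0,-0.006,0.096,0,0,0,-0.02,0.118,0,0,0,-0.038,0.134,0,0,0,-0.06,0.148,0,0,0,-0.06,0.148,0,0,0])

```text
time_s: 5.97
tool_pos: [0.6471, 0.0004, 0.1753]
tool_rot: [178.8, 2.7, 89.5]
force: [-1.1, 0.4, -0.7]
grip_width: 0.0005
grasp_force: 0.2
```

```bash
python3 look.py
```

```text
[6.47104115e-01 4.34817834e-04 1.75297880e-01] [178.75258227   2.72959393  89.53230524] [-1.06886078  0.44607658 -0.65602607]
scene 64 [366.  246.3] [ 0.6498 -0.0192] r 0.056 phi 2.8
wrist 40 [326.5 316. ] [ 0.6507 -0.041 ] r 0.060 phi -18.4
```

To row units: -0.077 m is -0.154, -0.069 m is -0.138.

>>> inch_along(plan=[-0.024,0.008,0,0,0,-0.048,0.012,0,0,0,-0.074,0.01,0,0,0,-0.098,0.004,0,0,0,-0.12,-0.008,0,0,0,-0.138,-0.024,0,0,0,-0.154,-0.044,0,0,0,-0.154,-0.044,0,0,0])

```text
time_s: 6.78
tool_pos: [0.6214, -0.0774, 0.1792]
tool_rot: [178.9, 2.8, 89.5]
force: [-0.5, -0.4, 0.3]
grip_width: 0.0006
grasp_force: 0.0
```

```bash
python3 look.py
```

```text
[ 0.62138273 -0.07738073  0.17918224] [178.87732669   2.83119708  89.47892812] [-0.48078209 -0.42941802  0.27612423]
scene 72 [348.3 261. ] [ 0.6013 -0.0813] r 0.060 phi -82.5
wrist 232 [286.9 241.3] [ 0.6041 -0.0658] r 0.045 phi -76.4
```

To row units: -0.06 m is -0.12, -0.048 m is -0.096.

>>> inch_along(plan=[-0.006,-0.01,0,0,0,-0.012,-0.022,0,0,0,-0.016,-0.034,0,0,0,-0.018,-0.048,0,0,0,-0.018,-0.06,0,0,0,-0.018,-0.072,0,0,0,-0.014,-0.096,0,0,0,-0.004,-0.12,0,0,0])

```text
time_s: 7.6
tool_pos: [0.5638, -0.0753, 0.178]
tool_rot: [178.7, 2.7, 89.7]
force: [3.0, -0.8, 2.2]
grip_width: 0.0
grasp_force: 1.8
```

```bash
python3 look.py
```

```text
[ 0.56380557 -0.07526232  0.17804358] [178.67579119   2.67470219  89.68317478] [ 3.03066547 -0.82568706  2.21512698]
scene 57 [329.  255.8] [ 0.546  -0.0667] r 0.065 phi -136.7
top 12 [336.6 191.4] [ 0.5401 -0.0499] r 0.060 phi -152.4
wrist 1323 [288.2 226.4] [ 0.5442 -0.0555] r 0.060 phi -145.8
```

To row units: 0.051 m is 0.102, 0.038 m is 0.076.

>>> inch_along(plan=[0.014,-0.02,0,0,0,0.032,-0.038,0,0,0,0.052,-0.052,0,0,0,0.064,-0.056,0,0,0,0.076,-0.06,0,0,0,0.088,-0.062,0,0,0,0.102,-0.064,0,0,0,0.102,-0.064,0,0,0])

```text
time_s: 8.42
tool_pos: [0.5319, -0.0215, 0.1744]
tool_rot: [178.8, 2.6, 89.9]
force: [0.3, -0.9, 0.2]
grip_width: 0.0005
grasp_force: 0.3
```

```bash
python3 look.py
```

```text
[ 0.53188177 -0.02146673  0.17442006] [178.8190061    2.57524394  89.8585698 ] [ 0.27610008 -0.90318834  0.19113573]
scene 9 [328.4 243.2] [ 0.5408 -0.0171] r 0.053 phi 174.7
wrist 1550 [329.  225.5] [ 0.5367 -0.0017] r 0.060 phi 160.3
```

To row units: 0.035 m is 0.07, 0.03 m is 0.06.

>>> inch_along(plan=[0.012,0,0,0,0,0.024,0.002,0,0,0,0.036,0.004,0,0,0,0.048,0.008,0,0,0,0.06,0.014,0,0,0,0.07,0.02,0,0,0,0.07,0.02,0,0,0])

```text
time_s: 9.15
tool_pos: [0.5422, 0.0138, 0.1728]
tool_rot: [178.8, 2.5, 89.9]
force: [0.3, 0.2, 0.1]
grip_width: 0.0005
grasp_force: 0.2
```

```bash
python3 look.py
```

```text
[0.54222921 0.01383553 0.17279146] [178.83933555   2.53987587  89.88595847] [0.31747657 0.17962846 0.10954647]
scene 50 [335.2 233.8] [0.558  0.0236] r 0.058 phi 127.9
wrist 1200 [352.3 228.8] [0.56   0.0317] r 0.063 phi 121.9
```

To row units: 0.012 m is 0.024, 0.01 m is 0.02.

>>> inch_along(plan=[0.006,0.006,0,0,0,0.012,0.012,0,0,0,0.018,0.018,0,0,0,0.02,0.024,0,0,0,0.02,0.024,0,0,0,0.02,0.024,0,0,0])

```text
time_s: 9.8
tool_pos: [0.5543, 0.0219, 0.1727]
tool_rot: [178.8, 2.6, 89.8]
force: [-1.1, 0.1, 0.4]
grip_width: 0.0004
grasp_force: 0.2
```

```bash
python3 look.py
```

```text
[0.55431732 0.02189785 0.17267857] [178.80200987   2.59965855  89.76862896] [-1.13857126  0.14391687  0.39714193]
scene 52 [339.3 232.2] [0.5698 0.0316] r 0.059 phi 113.9
wrist 1052 [351.9 230.5] [0.5722 0.0394] r 0.065 phi 109.1
```

>>> inch_along(plan=[0,0.004,0,0,0,0.002,0.006,0,0,0,0.002,0.006,0,0,0,-0.006,-0.014,0,0,0,-0.02,-0.04,0,0,0,-0.02,-0.04,0,0,0])

```text
time_s: 10.45
tool_pos: [0.5319, 0.0099, 0.1727]
tool_rot: [178.9, 2.7, 89.7]
force: [-0.7, -0.7, 0.0]
grip_width: -0.0
grasp_force: 0.0
```

```bash
python3 look.py; python3 - <<'E'
from h import *
a=cv2.imread("pics/scene0.png");c=read_camera("scene")["color"]
for n,i in(("0",a),("now",c)):
    hsv=cv2.cvtColor(i,cv2.COLOR_BGR2HSV);m=((hsv[...,0]<6)|(hsv[...,0]>174))&(hsv[...,1]>150)&(hsv[...,2]>80);m=m[220:250,325:360]
    ys,xs=np.nonzero(m);print(n,len(xs),xs.mean()+325,ys.mean()+220)
f=lambda i:cv2.resize(i[215:300,310:390],None,fx=5,fy=5)
cv2.imwrite("pics/cmp.png",np.hstack([f(a),f(c)]))
E
```

```text
[0.53194909 0.00988597 0.17265138] [178.89510067   2.71026348  89.66212578] [-0.68119257 -0.71373811  0.03439723]
scene 35 [341.  232.3] [0.5746 0.0314] r 0.057 phi 109.5
top 12 [309.6 194.8] [0.5726 0.0409] r 0.066 phi 108.4
wrist 1722 [396.5 220. ] [0.5762 0.0348] r 0.059 phi 107.0
0 35 340.7714285714286 232.22857142857143
now 35 340.9714285714286 232.34285714285716
```

View pics/cmp.png

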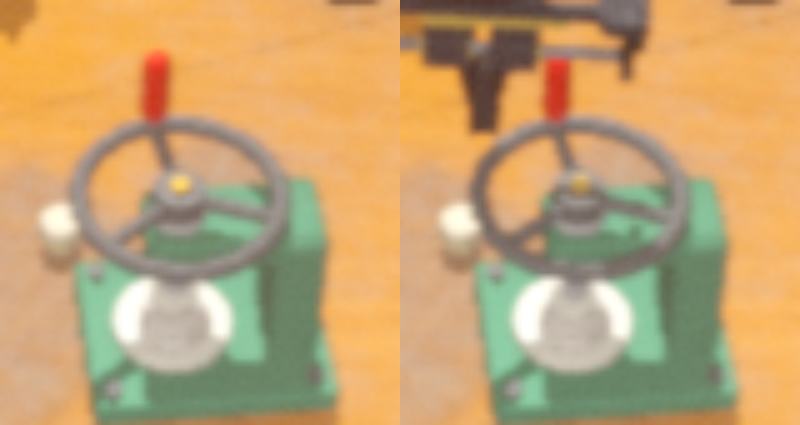

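Left is the start, right is now: handle centroid (340.8,232.2) then and (341.0,232.3) now, so about 1 mm apart, and the tin is unmoved. I'll raise the tool clear and hand in.

To row units: -0.1 m is -0.2, -0.06 m is -0.12.

>>> inch_along(plan=[-0.01,-0.02,-0.06,0,0,-0.01,-0.02,-0.12,0,0,-0.01,-0.02,-0.2,0,0,-0.01,-0.02,-0.2,0,0,-0.01,-0.02,-0.2,0,0,-0.01,-0.02,-0.2,0,0])

```text
time_s: 11.15
tool_pos: [0.5221, 0.0113, 0.2725]
tool_rot: [178.8, 2.6, 89.8]
force: [-0.6, 0.2, -0.5]
grip_width: 0.0007
grasp_force: 0.0
```

```bash
python3 look.py; python3 -c "
from cell import env
print(env.sign_off())"
```

```text
[0.5220823  0.01132908 0.27252021] [178.80941044   2.63411576  89.76457569] [-0.59833914  0.23360529 -0.46398884]
scene 35 [340.9 232. ] [0.5745 0.0327] r 0.058 phi 109.2
top 35 [310.3 192.8] [0.5781 0.0352] r 0.059 phi 105.1
wrist 540 [379.9 173.6] [0.5758 0.0353] r 0.060 phi 107.1
the job is handed in; nothing more can be done
None
```

I pushed the large press's wheel one full clockwise turn with closed fingers from outside; the handle stopped about 1 mm from its start by camera, the tool was raised clear, and the job was handed in at about 11 s (no verdict was shown).

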